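# Snap the dial lid onto the desk-supplies tub and dial up the memory stick

### The arm

A 7-joint arm with a two-finger parallel gripper is mounted at the origin on the work surface; the furniture and walls round the work are solid. World frame = base frame: x ahead of the robot, y to its left, z up, the work surface at z = 0. Lengths are in m, angles in rad, forces in N, time in s.
With the tool pointing down it reaches from about 0.35 to 0.9 m from the base axis. Payload 8.1 kg.
Tool frame: the origin (TCP) lies at the very end of the fingers, on their centre line; the grasp point (between the pads) lies 19 mm behind it; z points along the fingers, y is the line along which they close (so a half turn about z gives the same grasp; the last joint's range is limited). The gripper opens to 92 mm and grips with 3 to 60 N. Pads are 19 mm wide; open, the fingers measure 130 mm over their backs; the gripper's body (75 mm by 190 mm) begins 47 mm behind the grasp point.
Start: joints at [-1.36, 0.434, 0.025, 1.573, -0.012, 1.134, -0.075], TCP at [0.193, 0.594, 0.227] pointing down, gripper open.
Joint ranges: [-2.62, 2.62], [-0.44, 2.09], [-1.27, 1.32], [0.08, 2.57], [-1.32, 4.46], [0.12, 2], [-2.74, 2.74]. Speed limits (rad/s): [2.22, 2.22, 3.01, 3.01, 3.14, 3.14, 3.14].

### API

Orientations are given as a rotation vector (axis times angle).
In Python, from cell import arm gives the robot as it stands.
- The arm moves only by the shell command python3 -m pendant 'ROWS' [FORCE]. ROWS is a JSON object of lists of equal length, an entry for each row: "slide": the shift along the tool's x, y, z in units of 0.3 m (1.0 is 0.3 m), a list of three; "dr": the turn, a rotation vector about the tool's x, y, z in units of 0.12 rad (1.0 is 0.12 rad), a list of three; "claw": the opening, from 0 (shut) to 1 (fully open). In form: {"slide": [[tx, ty, tz], ...], "dr": [[ax, ay, az], ...], "claw": [claw, ...]}. A call has 1 to 10 rows; each row shifts and turns the commanded pose from where the row before left it, along the tool's axes as they then stand; what a row does not reach is not made up. A row lasts 1/10 s, in which the tool goes at most 50 mm and 8.59 degrees, less where a joint would pass 70% of its speed; a pose out of reach is approached as far as the arm can. A call with a number of a shift or a turn outside -1 to 1 is refused whole. A call with a gripper value outside its range is refused whole. The fingers move at their own pace and stop on an object; FORCE is the grip in N (left out, the last holds). Time passes only in rows, so rows that do not move let the fingers close. It gives the time, the measured TCP pose, the force, the opening and the grip force at its end, in the units of the state.
- arm.observe(): the state, without advancing time (a new reading comes with each control period).
- arm.get_image(name): name is "scene" or "top"; returns the picture (480x640x3 uint8, red, green, blue); there is no depth.
- arm.calibration(name): a dict with "K" (3x3 intrinsics, pixels), "dist" ([k1, k2, p1, p2, k3] as OpenCV has them; the pictures are not rectified), "xyz" and "orientation" of the camera in the world. Camera axes: x right, y up, looking along -z (the intrinsics and any distortion apply to the point x, -y, -z); pixel columns grow to the right and rows downward; lengths in m; the calibration is good to about 2 mm. A picture is of the moment at which its call begins. calibration takes no time and is no camera call.
- arm.sign_off(): hands the job in; it is judged then, once.
The state is a dict: "clock": time; "joints": joint angles; "dq": joint speeds; "joint_efforts": joint torques, N m; "position": TCP position; "ee_rot": TCP orientation; "force": force on the tool from outside, world axes, zero at the start; "ft_torque": the same for the moment, N m; "width": opening from 0.0 (shut) to 1.0 (fully open); "gripper_force": force on a finger pad.
Only numpy, scipy, OpenCV 4.12 (cv2) and the standard library are available. Lean on these libraries where they do the work, as an engineer would, in place of code of your own. Each camera call takes 0.05 s, during which the arm holds its last target. There are 200 camera calls.

### The job

Close up my desk-supplies tub: put the blue lid on it and press it home so that all four side catches snap, and turn the dial on the lid so that its opening stands squarely over the compartment with the red memory stick, so that I can reach it. Leave the other things on the desk alone.

Things in the scene. Friction and masses are not known exactly. Their poses are not given: they have to be found in the camera images.
- supply_tub: open off-white plastic tub, 140 x 140 mm, 48 high, about 0.5 kg, loose on the desk. Origin: centre of its underside; x, y square to its sides. Partitions along its x and y axes make four 65 mm compartments, floor 5 mm up. Rim bevelled 2 mm outside. In the middle of each outer side a ledge 30 mm long stands out 3.5 mm; the lid's catches snap under it.
- tub_lid: blue square lid, 149 x 149 mm, about 0.2 kg, right way up on the desk. Origin: centre of its lower edge; x, y square to its sides. Its skirt, inside 143 x 143 mm, 18 deep, flared at the foot, goes round the tub's rim with 1.5 mm to spare, in any of four quarter turns. Origin above the tub's: 37.5 mm resting on the ledges, 30 mm snapped home. Snapping takes about 10 N in all.
- lid_dial (a joint): angle of the pale grey dial (disc of 120 mm, face 25 mm above the lid's origin) relative to the lid, rad, counterclockwise from above: at 0 its opening points along the lid's +x axis (middle of a side), at pi/4 to a corner. Turns endlessly both ways, friction about 0.05 N m, stays where left. The one wedge-shaped opening is 64 degrees wide, 20 to 52 mm from the centre.
- knob (a point): middle of the dial's bar grip, on the dial's axis, 40 mm above the lid's origin. The dark grey bar is part of the dial, 40 mm long, 14 mm thick, upright sides, from 25 to 52 mm above the lid's origin. This point's x axis lies along the bar and points to the opening (orange mark at that end). The lid can be lifted and pressed by it.
- dial_opening (a point): middle of the dial's opening, 38 mm from the dial's axis, moves with the dial; x axis points outward.
- memory_stick: red memory stick with a metal plug, 52 x 17 x 8 mm, lying loose in one of the tub's compartments (hidden once the lid is on, and it stays in its compartment). Origin: centre of its underside.
- compartment_1 (a point): point on the tub's floor in the compartment on its +x +y side, on the compartment's diagonal 38 mm from the tub's centre: the opening is to stand over this point if the memory stick lies in this compartment
- compartment_2 (a point): point on the tub's floor in the compartment on its -x +y side, on the compartment's diagonal 38 mm from the tub's centre: the opening is to stand over this point if the memory stick lies in this compartment
- compartment_3 (a point): point on the tub's floor in the compartment on its -x -y side, on the compartment's diagonal 38 mm from the tub's centre: the opening is to stand over this point if the memory stick lies in this compartment
- compartment_4 (a point): point on the tub's floor in the compartment on its +x -y side, on the compartment's diagonal 38 mm from the tub's centre: the opening is to stand over this point if the memory stick lies in this compartment
- catch_1 (a joint): sprung catch in the middle of the lid's +x side, 40 mm wide, rad: 0 at rest and when snapped in under the ledge, about 0.2 bent outward while it rides over the ledge
- catch_2 (a joint): sprung catch in the middle of the lid's +y side, 40 mm wide, rad: 0 at rest and when snapped in under the ledge, about 0.2 bent outward while it rides over the ledge
- catch_3 (a joint): sprung catch in the middle of the lid's -x side, 40 mm wide, rad: 0 at rest and when snapped in under the ledge, about 0.2 bent outward while it rides over the ledge
- catch_4 (a joint): sprung catch in the middle of the lid's -y side, 40 mm wide, rad: 0 at rest and when snapped in under the ledge, about 0.2 bent outward while it rides over the ledge
- small_jar: bystander: small glass jar with a steel lid, 58 mm across, 83 mm high. Origin: centre of its underside.
- teacup: bystander: small white porcelain tea cup, 52 mm across, 34 mm high. Origin: centre of its underside.

How it is judged:
At the end, for the whole second after the job is handed in: The lid is seated level on the tub (origin 27 to 31.5 mm above the tub's), all four catches sprung back (under 0.1 rad), the middle of the opening within 8 mm (12 degrees) of the marked point of the memory stick's compartment; the tub upright, all at rest (z of tub_lid in the frame of supply_tub between 0.027 and 0.0315 m and angle between the z axis of tub_lid and the z axis of supply_tub, either way round below 0.03 rad and value of joint each of catch_1, catch_2, catch_3, catch_4 below 0.1 rad and ((horizontal distance between memory_stick and compartment_1 below 0.035 m and horizontal distance between dial_opening and compartment_1 below 0.008 m) or (horizontal distance between memory_stick and compartment_2 below 0.035 m and horizontal distance between dial_opening and compartment_2 below 0.008 m) or (horizontal distance between memory_stick and compartment_3 below 0.035 m and horizontal distance between dial_opening and compartment_3 below 0.008 m) or (horizontal distance between memory_stick and compartment_4 below 0.035 m and horizontal distance between dial_opening and compartment_4 below 0.008 m)) and angle between supply_tub's own z axis and vertical below 0.05 rad and linear speed of each of tub_lid, supply_tub below 0.02 m/s); the robot touches nothing.
It fails at once if the small jar is moved by more than 3 cm or tipped over (distance of small_jar from where it was at the start of the episode above 0.03 m or angle between small_jar's own z axis and vertical above 0.5 rad).
It fails at once if the teacup is moved by more than 3 cm or tipped over (distance of teacup from where it was at the start of the episode above 0.03 m or angle between teacup's own z axis and vertical above 0.5 rad).
It fails at once if the tub is tipped (angle between supply_tub's own z axis and vertical above 0.35 rad).
It also fails if it takes over 48 s, if anything falls off the work surface, if the arm or the gripper's body presses on something with over 40 N, if the wrist force passes 120 N, or if a joint passes its speed limit or range.

## Working session

There is one attempt and no reset: what is moved stays moved. The work goes in short steps, Python scripts to look and compute and a shell command to move; the robot and the scene stay as the last step left them, time stands still between calls to the robot, and variables do not carry over. Pictures are saved under pics/ and viewed, at most 10 in all, crops included, and the job is handed in when it is done.

```bash
mkdir -p pics; python3 - <<'E'
from cell import arm
import cv2
for n in("scene","top"):
    cv2.imwrite(f"pics/{n}0.png",arm.get_image(n)[:,:,::-1]); c=arm.calibration(n); print(n,c)
print(arm.observe())
E
```

```text
scene {'K': array([[544.17249397,   0.        , 302.84601987],
       [  0.        , 544.17249397, 241.84915366],
       [  0.        ,   0.        ,   1.        ]]), 'dist': array([-0.00760372,  0.        ,  0.        ,  0.        ,  0.        ]), 'xyz': array([-0.04184351, -0.79735111,  0.89334949]), 'orientation': array([ 0.78045381, -0.29032286, -0.66595311])}
top {'K': array([[565.71307703,   0.        , 316.59008926],
       [  0.        , 565.71307703, 243.79702102],
       [  0.        ,   0.        ,   1.        ]]), 'dist': array([-0.06382759,  0.        ,  0.        ,  0.        ,  0.        ]), 'xyz': array([ 0.38049594, -0.14133621,  1.05864769]), 'orientation': array([ 0.12582373, -0.09191753, -1.58251801])}
{'clock': 0.1, 'joints': array([-1.35958949,  0.43513472,  0.02494754,  1.57398742, -0.01157438,
        1.13399987, -0.07511596]), 'dq': array([ 9.48891728e-04, -1.02905284e-03,  2.09449593e-06, -2.39514159e-03,
       -6.64758373e-04, -1.35672955e-03, -5.67115154e-04]), 'joint_efforts': array([ 2.68419535e-03, -6.69120669e+01,  9.87460390e-01, -3.15144753e+01,
       -6.05998817e-02,  3.74478532e-02,  6.91098489e-05]), 'position': array([0.19283079, 0.59403679, 0.22604193]), 'ee_rot': array([-4.90972794e-01, -3.10290997e+00,  2.17184789e-03]), 'force': array([-0.39460665, -0.17993036,  0.54082026]), 'ft_torque': array([0.03728211, 0.01585795, 0.02073191]), 'gripper_force': 0.0, 'width': 1.001096268704107}
```

View pics/top0.png

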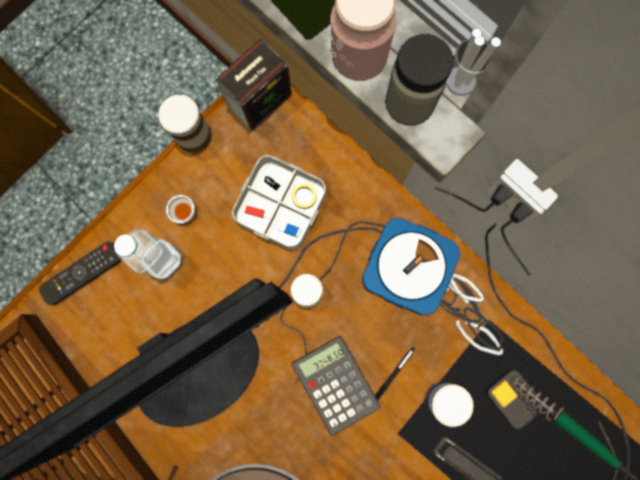

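View pics/scene0.png

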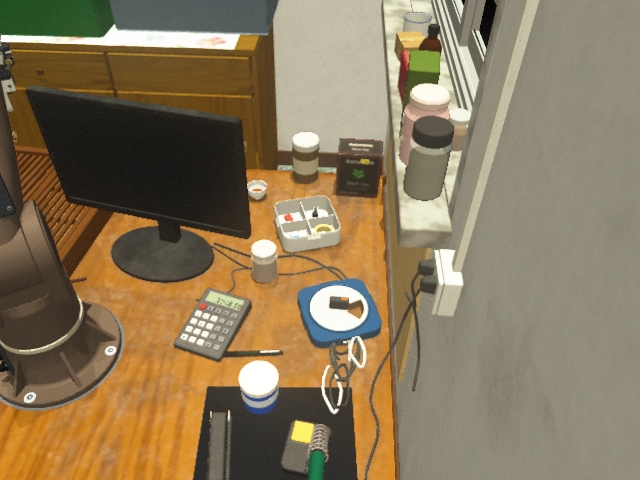

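The top view shows the tub centred near (280,202), with the red stick in its left compartment at (256,212). The lid is near (411,265) with its opening toward (428,250). The jar is at (307,290), the cup at (181,208), and the monitor stands between the arm and the work. Next I'll zoom in.

```bash
cat > h.py <<'E'
import numpy as np, cv2
from cell import arm
from scipy.spatial.transform import Rotation as R
def cam(n):
    c=arm.calibration(n); Rm=R.from_rotvec(c["orientation"]).as_matrix()@np.diag([1,-1,-1]); return c,Rm
def proj(n,P):
    c,Rm=cam(n); P=(np.atleast_2d(P)-c["xyz"])@Rm
    return cv2.projectPoints(P,np.zeros(3),np.zeros(3),c["K"],c["dist"])[0][:,0]
def ray(n,uv):
    c,Rm=cam(n); u=cv2.undistortPoints(np.array(uv,float).reshape(-1,1,2),c["K"],c["dist"])[:,0]
    return c["xyz"],np.c_[u,np.ones(len(u))]@Rm.T
def onz(n,uv,z):
    o,d=ray(n,uv); return o+d*((np.broadcast_to(z,len(d))-o[2])/d[:,2])[:,None]
def tri(a,b):
    A=np.zeros((3,3));B=np.zeros(3)
    for n,uv in(("top",a),("scene",b)):
        o,d=ray(n,[uv]);d=d[0]/np.linalg.norm(d[0]);M=np.eye(3)-np.outer(d,d);A+=M;B+=M@o
    return np.linalg.solve(A,B)
def crop(im,x,y,w,h,s): return cv2.resize(im[y:y+h,x:x+w],None,fx=s,fy=s,interpolation=cv2.INTER_CUBIC)
E
python3 - <<'E'
from h import *
t=cv2.imread("pics/top0.png");s=cv2.imread("pics/scene0.png")
a=np.hstack([crop(t,230,150,100,100,4),crop(t,360,212,100,100,4)])
b=np.hstack([crop(s,265,190,100,50,4),crop(s,290,275,100,50,4)])
cv2.imwrite("pics/c1.png",np.vstack([a,b]))
hsv=cv2.cvtColor(t,cv2.COLOR_BGR2HSV)
m=cv2.inRange(hsv,(98,150,60),(115,255,255));m[:, :350]=0
n,l,st,ce=cv2.connectedComponentsWithStats(m);i=1+st[1:,4].argmax();print(st[i])
r=cv2.minAreaRect(np.argwhere(l==i)[:,::-1].astype(np.float32));print(r)
q=onz("top",cv2.boxPoints(r),0.015);print(q,q.mean(0))
for nm,p in dict(jar=[(307,288),(264,247)],monR=[(285,285),(241,122)],monL=[(0,470),(30,92)],cup=[(181,200),(257,184)],pinkjar=[(422,55),(433,130)],tea=[(288,75),(381,142)],blob=[(452,403),(258,372)]).items(): print(nm,tri(*p).round(3))
E
```

```text
[ 364  219   95   95 2473]
((410.41754150390625, 266.1855773925781), (81.7353744506836, 81.0246353149414), 23.962486267089844)
[[ 0.44521047 -0.19246695  0.015     ]
 [ 0.58289968 -0.25725195  0.015     ]
 [ 0.51789362 -0.39423113  0.015     ]
 [ 0.38240364 -0.32760926  0.015     ]] [ 0.48210185 -0.29288982  0.015     ]
jar [ 0.441 -0.105  0.088]
monR [ 0.424 -0.089  0.392]
monL [0.194 0.264 0.382]
cup [0.605 0.133 0.039]
pinkjar [ 0.737 -0.272  0.337]
tea [ 0.79  -0.088  0.193]
blob [ 0.244 -0.345  0.087]
```

View pics/c1.png

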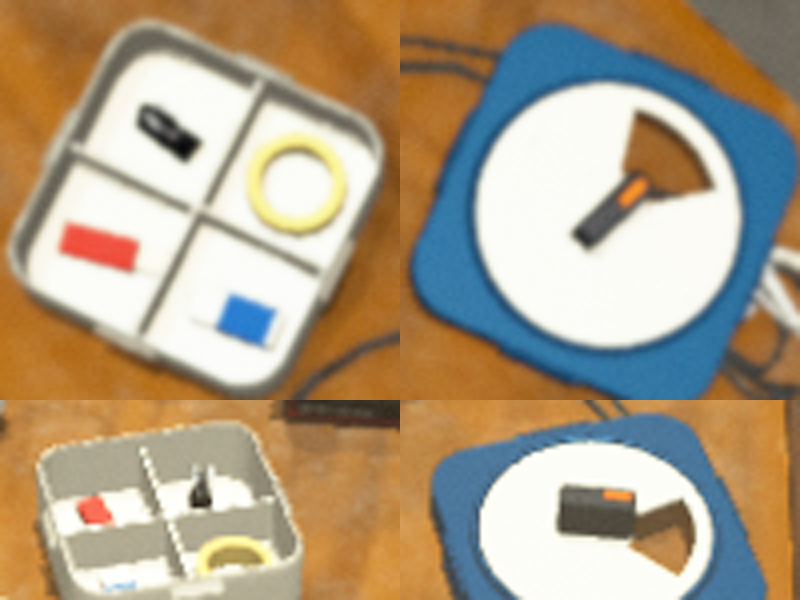

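The crop shows the red stick in the tub's left compartment. The partitions cross near top pixel (280.7,202). The lid's dial is centred near (412,265.5), with the orange end toward upper right. Next I'll fit the poses.

```bash
cat >> h.py <<'E'
from scipy.optimize import minimize
def outline(half,r,z,x,y,yaw):
    a=np.linspace(0,2*np.pi,65)[:-1]; c=np.c_[np.cos(a),np.sin(a)]
    p=(half-r)*np.sign(np.round(c,6)+1e-9)+r*c
    s,k=np.sin(yaw),np.cos(yaw); return np.c_[x+k*p[:,0]-s*p[:,1],y+s*p[:,0]+k*p[:,1],np.full(64,z)]
def sil(n,polys,F=4):
    m=np.zeros((480*F,640*F),np.uint8); 
    for P in polys:
        q=((proj(n,P)+.5)*F-.5).astype(np.float32); cv2.fillConvexPoly(m,cv2.convexHull(q).round().astype(int),255)
    return cv2.resize(m,(640,480),interpolation=cv2.INTER_AREA)/255.
E
cat > fit.py <<'E'
from h import *
t=cv2.imread("pics/top0.png");s=cv2.imread("pics/scene0.png")
def masks(im,kind,box):
    h=cv2.cvtColor(im,cv2.COLOR_BGR2HSV)
    m=cv2.inRange(h,(98,120,50),(118,255,255)) if kind=="lid" else cv2.inRange(h,(0,0,60),(179,85,255))
    z=np.zeros_like(m);x,y,w,hh=box;z[y:y+hh,x:x+w]=m[y:y+hh,x:x+w]
    n,l,st,ce=cv2.connectedComponentsWithStats(z);i=1+st[1:,4].argmax();m=(l==i).astype(np.uint8)
    m=cv2.morphologyEx(m,cv2.MORPH_OPEN,np.ones((3,3)))
    c=cv2.findContours(m,0,2)[0];c=max(c,key=cv2.contourArea);o=np.zeros_like(m);cv2.fillPoly(o,[c],1);return o.astype(float)
def model(kind,p):
    x,y,w,r=p
    if kind=="lid": return [np.vstack([outline(.0745,r,0,x,y,w),outline(.0735,r,.022,x,y,w)])]
    P=[np.vstack([outline(.07,r,0,x,y,w),outline(.07,r,.046,x,y,w),outline(.068,r,.048,x,y,w)])]
    return P
for kind,x0,boxes in(("tub",(.61,-.07,.45,.02),[(225,145,110,110),(265,185,85,72)]),("lid",(.482,-.293,-.45,.02),[(355,205,110,115),(290,270,100,80)])):
    M=[masks(t,kind,boxes[0]),masks(s,kind,boxes[1])]
    for use in((0,),(1,),(0,1)):
        f=lambda p:sum(np.abs(sil(("top","scene")[i],model(kind,p))-M[i]).sum() for i in use)
        S=np.array([x0]*5)+np.vstack([np.zeros(4),np.diag([.01,.01,.08,.008])])
        r=minimize(f,x0,method="Nelder-Mead",options=dict(initial_simplex=S,maxfev=250));print(kind,use,r.x.round(4),r.fun,[m.sum() for m in M])
    for i,im in enumerate((t,s)):
        q=proj(("top","scene")[i],np.vstack(model(kind,r.x)));cv2.polylines(im,[cv2.convexHull(q.astype(np.float32)).round().astype(int)],1,(0,255,0),1)
a=np.hstack([crop(t,230,150,100,100,4),crop(t,360,212,100,100,4)]);b=np.hstack([crop(s,265,190,100,50,4),crop(s,290,275,100,50,4)])
cv2.imwrite("pics/c2.png",np.vstack([a,b]))
im=cv2.imread("pics/top0.png");w=cv2.inRange(cv2.cvtColor(im,cv2.COLOR_BGR2HSV),(0,0,170),(179,60,255))
z=np.zeros_like(w);z[230:302,377:447]=w[230:302,377:447]
n,l,st,ce=cv2.connectedComponentsWithStats(z);i=1+st[1:,4].argmax();h=cv2.convexHull(np.argwhere(l==i)[:,::-1].astype(np.float32));e=cv2.fitEllipse(h)
print("dial",e,onz("top",[e[0]],.025))
P=lambda x,y,z,ox,oy:onz("top",[(ox+x/4-.4,oy+y/4-.4)],z)[0].round(4)
print("orange",P(632,190,.052,260,212),"bar tail",P(583,240,.052,260,212),"wedge mid",P(668,158,.025,260,212))
c=tri((280.4,201.7),(305.8,219.8));print("cross",c)
for x,y in((75,148),(262,88),(320,270),(143,333)):print(P(x,y,c[2],230,150))
E
python3 fit.py
```

```text
tub (0,) [ 0.6047 -0.0513  1.1044  0.0248] 140.71764705882353 [np.float64(5825.0), np.float64(3040.0)]
tub (1,) [ 0.6123 -0.0481  1.0987  0.0263] 73.88235294117646 [np.float64(5825.0), np.float64(3040.0)]
tub (0, 1) [ 0.6059 -0.051   1.1037  0.0221] 483.83921568627454 [np.float64(5825.0), np.float64(3040.0)]
lid (0,) [ 0.4828 -0.2938 -0.4321  0.0312] 152.7450980392157 [np.float64(6251.0), np.float64(1336.0)]
lid (1,) [ 0.4948 -0.2859 -0.3585  0.051 ] 2860.4196078431373 [np.float64(6251.0), np.float64(1336.0)]
lid (0, 1) [ 0.484  -0.2939 -0.4417  0.032 ] 3425.1333333333337 [np.float64(6251.0), np.float64(1336.0)]
dial ((411.4417419433594, 265.32696533203125), (65.13142395019531, 66.44476318359375), 133.44444274902344) [[ 0.4819937  -0.29324163  0.025     ]]
orange [ 0.4903 -0.3007  0.052 ] bar tail [ 0.4683 -0.278   0.052 ] wedge mid [ 0.5078 -0.322   0.025 ]
cross [ 0.60247726 -0.05542956  0.04164707]
[0.6311 0.0045 0.0416]
[ 0.6579 -0.0823  0.0416]
[ 0.5718 -0.1082  0.0416]
[ 0.544  -0.027   0.0416]
```

View pics/c2.png

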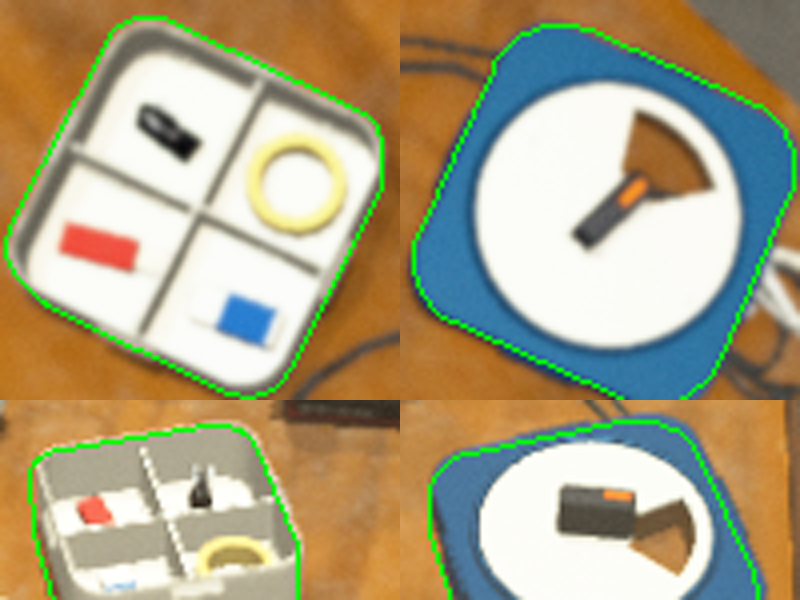

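```bash
python3 -m pendant '{"slide":[[0,0,-0.1667],[0,0,-0.1667],[0,0,-0.1667],[-0.1667,0,0],[-0.1667,0,0],[-0.1667,0,0],[-0.1667,0,0],[-0.1667,0,0],[-0.1667,0,0],[-0.1667,0,0]],"dr":[[0,0,0],[0,0,0],[0,0,0],[0,0,0.667],[0,0,0.667],[0,0,0.667],[0,0,0.667],[0,0,0.667],[0,0,0.667],[0,0,0.667]],"claw":[1,1,1,1,1,1,1,1,1,1]}' 30
```

```text
clock: 1.1
position: [0.4881, 0.4113, 0.3761]
ee_rot: [-1.334, -2.844, 0.001]
force: [0.4, 0.6, 0.2]
width: 1.003
gripper_force: 0.0
```

```bash
python3 -m pendant '{"slide":[[-0.1667,-0.01,0],[-0.1667,-0.01,0],[-0.1667,-0.01,0],[-0.1667,-0.01,0],[-0.1667,-0.01,0],[-0.1667,-0.01,0],[-0.1667,-0.01,0],[-0.1667,-0.01,0],[-0.1667,-0.01,0],[-0.1667,-0.01,0]],"dr":[[0,0,0.667],[0,0,0.667],[0,0,0.667],[0,0,0.667],[0,0,0.667],[0,0,0.667],[0,0,0.667],[0,0,0.667],[0,0,0.667],[0,0,0.667]],"claw":[1,1,1,1,1,1,1,1,1,1]}' && python3 -m pendant '{"slide":[[-0.1667,-0.02,0],[-0.1667,-0.02,0],[-0.1667,-0.02,0],[-0.1667,-0.02,0],[0,0,0],[0,0,0],[0,0,0],[0,0,0],[0,0,0],[0,0,0]],"dr":[[0,0,0.667],[0,0,0.667],[0,0,0.667],[0,0,0.667],[0,0,1],[0,0,1],[0,0,1],[0,0,1],[0,0,1],[0,0,1]],"claw":[1,1,1,1,1,1,1,1,1,1]}'; python3 -c "
from h import *
o=arm.observe();print(o['joints'].round(3))
M=R.from_rotvec(o['ee_rot']).as_matrix();print(M.round(3),np.arctan2(M[1,1],M[0,1]))"
```

```text
clock: 2.1
position: [0.6195, -0.0576, 0.3762]
ee_rot: [-2.337, -2.099, 0.001]
force: [-0.1, -0.0, -0.6]
width: 1.001
gripper_force: 0.0
clock: 3.1
position: [0.5525, -0.2431, 0.3763]
ee_rot: [-3.071, -0.658, 0.001]
force: [1.2, -0.4, -0.3]
width: 1.002
gripper_force: 0.0
[-0.236  0.387  0.851  1.422 -0.29   1.463 -0.539]
[[ 0.912  0.41  -0.001]
 [ 0.41  -0.912  0.   ]
 [-0.    -0.001 -1.   ]] -1.1488385160794665
```

```bash
python3 -m pendant '{"slide":[[0,0,0],[0,0,0],[0,0,0],[0,0,0],[0,0,0],[0,0,0],[0,0,0],[0,0,0],[0,0,0],[0,0,0]],"dr":[[0,0,1],[0,0,1],[0,0,1],[0,0,1],[0,0,1],[0,0,1],[0,0,1],[0,0,1],[0,0,1],[0,0,1]],"claw":[0.6,0.6,0.6,0.6,0.6,0.6,0.6,0.6,0.6,0.6]}'; cat > w.py <<'E'
import sys
from h import *
# target x y z yaz -> slide units in tool frame & dr units
o=arm.observe();M=R.from_rotvec(o['ee_rot']).as_matrix();T=np.array(eval(sys.argv[1]),float)
print("joints",o['joints'].round(2),"pos",o['position'].round(4),"F",o['force'].round(1),"Tz",o['ft_torque'].round(2),"yaz",np.arctan2(M[1,1],M[0,1]).round(4),"tilt",M[:2,2].round(4))
print("slide",(M.T@(T[:3]-o['position'])/.3).round(4),"dr z",((np.arctan2(M[1,1],M[0,1])-T[3]+np.pi)%(2*np.pi)-np.pi)/.12)
E
python3 w.py "[.482,-.293,.15,-2.40]"
```

```text
clock: 4.1
position: [0.5526, -0.243, 0.3764]
ee_rot: [-2.907, 1.191, 0.001]
force: [-0.3, -0.0, -1.0]
width: 0.602
gripper_force: 0.0
joints [-0.38  0.49  1.17  1.43 -0.45  1.51 -1.58] pos [ 0.5526 -0.243   0.3764] F [-0.3 -0.  -1. ] Tz [ 0.    0.19 -0.02] yaz -2.3487 tilt [-0.0006  0.0004]
slide [-0.0501  0.2838  0.7546] dr z 0.4274355672664284
```

```bash
python3 -m pendant '{"slide":[[-0.01,0.0568,0.151],[-0.01,0.0568,0.151],[-0.01,0.0568,0.151],[-0.01,0.0568,0.151],[-0.01,0.0568,0.151],[0,0,0.1],[0,0,0.1],[0,0,0.1],[0,0,0],[0,0,0]],"dr":[[0,0,0.43],[0,0,0],[0,0,0],[0,0,0],[0,0,0],[0,0,0],[0,0,0],[0,0,0],[0,0,0],[0,0,0]],"claw":[0.6,0.6,0.6,0.6,0.6,0.6,0.6,0.6,0.6,0.6]}'; python3 w.py "[.482,-.293,.029,-2.40]"; python3 - <<'E'
from h import *
t=arm.get_image("top")[:,:,::-1];s=arm.get_image("scene")[:,:,::-1]
cv2.imwrite("pics/g1.png",np.hstack([crop(t,340,192,130,130,3),crop(s,270,240,130,130,3)]))
E
```

```text
clock: 5.1
position: [0.4802, -0.291, 0.0605]
ee_rot: [2.878, -1.259, -0.002]
force: [0.0, -0.1, 0.1]
width: 0.601
gripper_force: 0.0
joints [-0.16  0.7   0.92  1.95 -0.73  0.87 -1.24] pos [ 0.4802 -0.291   0.0605] F [ 0.  -0.1  0.1] Tz [-0.04  0.18  0.01] yaz -2.3959 tilt [-0.0011  0.0002]
slide [ 0.0092 -0.      0.1049] dr z 0.03445741617559654
```

View pics/g1.png

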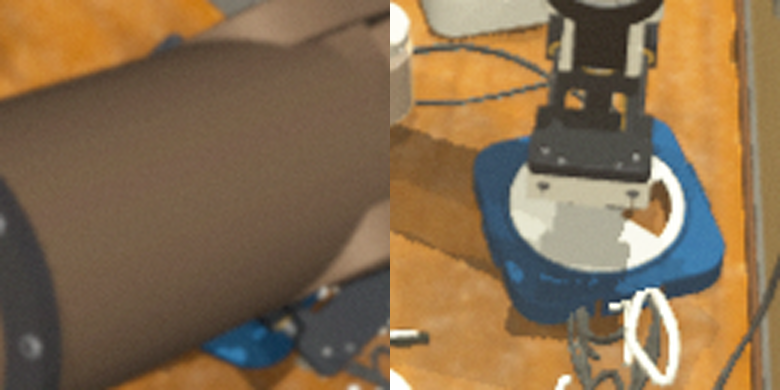

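The scene crop shows the gripper over the dial with its long body across the bar, and the arm hides the lid from the top camera. I'll go down and grip.

```bash
python3 -m pendant '{"slide":[[0.0092,0,0.05],[0,0,0.05],[0,0,0],[0,0,0],[0,0,0],[0,0,0],[0,0,0],[0,0,0]],"dr":[[0,0,0],[0,0,0],[0,0,0],[0,0,0],[0,0,0],[0,0,0],[0,0,0],[0,0,0]],"claw":[0.6,0.6,0.6,0,0,0,0,0]}' 40; python3 w.py "[.605,-.0515,.029,-2.435]"
```

```text
clock: 6.0
position: [0.4825, -0.2929, 0.0304]
ee_rot: [-2.878, 1.259, -0.001]
force: [-0.1, 0.0, -0.3]
width: 0.209
gripper_force: 0.0
joints [-0.12  0.74  0.87  1.96 -0.78  0.82 -1.2 ] pos [ 0.4825 -0.2929  0.0304] F [-0.1  0.  -0.3] Tz [ 0.01  0.15 -0.03] yaz -2.3955 tilt [ 0.0004 -0.0001]
slide [-0.3137 -0.8461  0.0049] dr z 0.3292051097531501
```

```bash
python3 -m pendant '{"slide":[[0,0,0],[0,0,0],[0,0,0],[0,0,-0.05],[0,0,-0.1],[0,0,-0.1],[0,0,-0.1],[0,0,0],[0,0,0]],"dr":[[0,0,0],[0,0,0],[0,0,0],[0,0,0],[0,0,0],[0,0,0],[0,0,0],[0,0,0],[0,0,0]],"claw":[0,0,0,0,0,0,0,0,0]}'; python3 w.py "[.605,-.0515,.135,-2.435]"
```

```text
clock: 6.9
position: [0.4824, -0.2927, 0.1359]
ee_rot: [-2.878, 1.259, -0.002]
force: [-0.4, 0.4, -2.5]
width: 0.146
gripper_force: 40.0
joints [-0.22  0.61  1.02  1.89 -0.62  1.   -1.32] pos [ 0.4824 -0.2927  0.1359] F [-0.4  0.4 -2.5] Tz [ 0.08  0.19 -0.02] yaz -2.3954 tilt [0.0011 0.    ]
slide [-0.3131 -0.8459  0.0033] dr z 0.3302147688434398
```

```bash
python3 -m pendant '{"slide":[[-0.0522,-0.141,-0.03],[-0.0522,-0.141,-0.03],[-0.0522,-0.141,0],[-0.0522,-0.141,0],[-0.0522,-0.141,0],[-0.0522,-0.141,0],[0,0,0.08],[0,0,0.08],[0,0,0.04],[0,0,0]],"dr":[[0,0,0.33],[0,0,0],[0,0,0],[0,0,0],[0,0,0],[0,0,0],[0,0,0],[0,0,0],[0,0,0],[0,0,0]],"claw":[0,0,0,0,0,0,0,0,0,0]}'; python3 w.py "[.605,-.0515,.086,-2.435]";python3 - <<'E'
from h import *
t=arm.get_image("top")[:,:,::-1];s=arm.get_image("scene")[:,:,::-1]
cv2.imwrite("pics/top1.png",t);cv2.imwrite("pics/scene1.png",s)
cv2.imwrite("pics/g2.png",np.hstack([crop(t,220,130,130,130,3),crop(s,245,160,130,130,3)]))
E
```

```text
clock: 7.9
position: [0.611, -0.0557, 0.0909]
ee_rot: [2.851, -1.316, -0.006]
force: [-0.3, -0.5, -2.4]
width: 0.146
gripper_force: 40.0
joints [-0.61  0.76  1.    1.8  -0.74  1.02 -1.75] pos [ 0.611  -0.0557  0.0909] F [-0.3 -0.5 -2.4] Tz [-0.02  0.15  0.01] yaz -2.4359 tilt [-0.0045  0.0001]
slide [-0.0234  0.0061  0.0166] dr z -0.007322757249957531
```

View pics/g2.png

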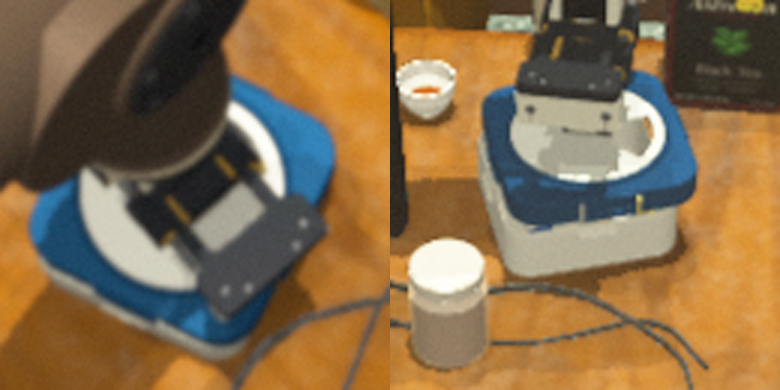

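Right crop: lid hovering over the tub, slightly forward and right, jar clear. Left crop: arm partly hides the lid. I'll check the scene camera's bias using the dial.

```bash
python3 - <<'E'
from h import *
im=cv2.imread("pics/scene0.png");w=cv2.inRange(cv2.cvtColor(im,cv2.COLOR_BGR2HSV),(0,0,170),(179,60,255))
z=np.zeros_like(w);z[280:340,305:372]=w[280:340,305:372]
n,l,st,ce=cv2.connectedComponentsWithStats(z);i=1+st[1:,4].argmax();h=cv2.convexHull(np.argwhere(l==i)[:,::-1].astype(np.float32));e=cv2.fitEllipse(h)
print("dial scene",e,onz("scene",[e[0]],.025))
# tub fit in top using the rim top outline only + free size check
import re
src=open("fit.py").read().split("for kind")[0];exec(src)
for n,b in(("top",(225,145,110,110)),("scene",(265,185,85,72))):
    M=masks(t if n=="top" else s,"tub",b)
    for led in(0,1):
        def mod(p):
            x,y,w,r=p;P=model("tub",p)
            if led:
                for k in range(4):
                    a=w+k*np.pi/2;c,sn=np.cos(a),np.sin(a)
                    L=np.array([[u,v,zz] for u in(.068,.0735) for v in(-.015,.015) for zz in(.033,.037)])
                    P.append(np.c_[x+c*L[:,0]-sn*L[:,1],y+sn*L[:,0]+c*L[:,1],L[:,2]])
            return P
        f=lambda p:np.abs(sil(n,mod(p))-M).sum()
        x0=np.array((.606,-.051,1.10,.024));S=np.vstack([x0]*5)+np.vstack([np.zeros(4),np.diag([.006,.006,.05,.005])])
        r=minimize(f,x0,method="Nelder-Mead",options=dict(initial_simplex=S,maxfev=250));print(n,led,r.x.round(4),r.fun)
E
python3 w.py "[.605,-.0515,.086,-2.435]"
```

```text
dial scene ((338.49420166015625, 307.711181640625), (45.49842071533203, 58.50340270996094), 94.75534057617188) [[ 0.48682564 -0.29499763  0.025     ]]
top 0 [ 0.6047 -0.0511  1.1051  0.0244] 140.40392156862745
top 1 [ 0.6042 -0.0516  1.1115  0.0253] 134.0313725490196
scene 0 [ 0.6124 -0.0484  1.0927  0.0257] 76.94901960784314
scene 1 [ 0.612  -0.0485  1.0881  0.0263] 76.30588235294118
joints [-0.61  0.76  1.    1.79 -0.74  1.02 -1.75] pos [ 0.6126 -0.0565  0.0935] F [-0.9 -0.  -2.7] Tz [ 0.01  0.12 -0.  ] yaz -2.4363 tilt [-0.0004 -0.0003]
slide [-0.0291  0.0086  0.0248] dr z -0.010601360060576622
```

```bash
python3 - <<'E'
from h import *
o=arm.observe();M=R.from_rotvec(o['ee_rot']).as_matrix()
p0=np.array([.611,-.0557]);zl=.0915-.0304
for n,b in(("top",(215,130,135,130)),("scene",(260,175,95,85))):
    im=cv2.imread(f"pics/{n}1.png");h=cv2.cvtColor(im,cv2.COLOR_BGR2HSV)
    roi=np.zeros((480,640),bool);roi[b[1]:b[1]+b[3],b[0]:b[0]+b[2]]=1
    ins=(cv2.inRange(h,(98,120,50),(118,255,255))>0)&roi
    out=(cv2.inRange(h,(3,130,90),(24,255,255))>0)&roi
    wh=(h[...,1]<90)&(h[...,2]>90)&roi;yy,xx=np.mgrid[:480,:640]
    low=(yy>227) if n=="scene" else ((yy-(130+250/3))>(xx-(220+10))*90/210.)&(xx<300)
    out|=wh&low
    def f(p):
        P=[np.vstack([outline(.0745,.03,zl,p[0],p[1],p[2]),outline(.0735,.03,zl+.022,p[0],p[1],p[2])])]
        S=sil(n,P);return (1-S)[ins].sum()+S[out].sum()
    x0=np.array([*p0,-.473]);S=np.vstack([x0]*4)+np.vstack([np.zeros(3),np.diag([.006,.006,.04])])
    r=minimize(f,x0,method="Nelder-Mead",options=dict(initial_simplex=S,maxfev=200));print(n,r.x.round(4),r.fun,f(x0),ins.sum(),out.sum())
E
```

```text
top [ 0.6103 -0.0583 -0.4783] 85.3921568627451 131.38039215686274 1605 7329
scene [ 0.6203 -0.0541 -0.4862] 20.007843137254902 204.14117647058822 687 3957
```

```bash
python3 w.py "[.605,-.0497,.086,-2.43]"; python3 -m pendant '{"slide":[[-0.028,0.002,0],[0,0,0],[0,0,0],[0,0,0]],"dr":[[0,0,-0.05],[0,0,0],[0,0,0],[0,0,0]],"claw":[0,0,0,0]}'; python3 w.py "[.605,-.0497,.086,-2.43]"
```

```text
joints [-0.61  0.76  1.    1.79 -0.74  1.02 -1.75] pos [ 0.6126 -0.0565  0.0935] F [-0.9 -0.  -2.7] Tz [ 0.01  0.12 -0.  ] yaz -2.4363 tilt [-0.0004 -0.0003]
slide [-0.0337  0.0047  0.0248] dr z -0.0522680267272424
clock: 8.4
position: [0.6072, -0.0497, 0.0937]
ee_rot: [-2.856, 1.307, -0.001]
force: [-1.2, 0.7, -1.3]
width: 0.151
gripper_force: 40.0
joints [-0.62  0.75  1.    1.81 -0.74  1.01 -1.75] pos [ 0.6072 -0.0497  0.0937] F [-1.2  0.7 -1.3] Tz [0.06 0.15 0.01] yaz -2.4289 tilt [0.0009 0.0002]
slide [-0.0047  0.0055  0.0257] dr z 0.008957513364582503
```

```bash
python3 -m pendant '{"slide":[[-0.005,0.005,0.02],[0,0,0.02],[0,0,0.013],[0,0,0.013],[0,0,0]],"dr":[[0,0,0],[0,0,0],[0,0,0],[0,0,0],[0,0,0]],"claw":[0,0,0,0,0]}'; python3 w.py "[.605,-.0497,.068,-2.43]"
```

```text
clock: 8.9
position: [0.6044, -0.0496, 0.0727]
ee_rot: [2.856, -1.307, -0.001]
force: [0.8, 0.3, -2.6]
width: 0.152
gripper_force: 40.0
joints [-0.61  0.77  0.98  1.83 -0.77  0.98 -1.73] pos [ 0.6044 -0.0496  0.0727] F [ 0.8  0.3 -2.6] Tz [0.02 0.15 0.03] yaz -2.4292 tilt [-0.001 -0.   ]
slide [ 0.0016 -0.0013  0.0156] dr z 0.006496423766988446
```

```bash
python3 -m pendant '{"slide":[[0,0,0.008],[0,0,0.008],[0,0,0.004],[0,0,0.004]],"dr":[[0,0,0],[0,0,0],[0,0,0],[0,0,0]],"claw":[0,0,0,0]}'; python3 w.py "[.605,-.0497,.060,-2.43]"
```

```text
clock: 9.3
position: [0.6055, -0.0496, 0.0667]
ee_rot: [-2.856, 1.307, -0.002]
force: [1.1, 0.7, 4.8]
width: 0.144
gripper_force: 40.0
joints [-0.61  0.77  0.97  1.84 -0.78  0.96 -1.72] pos [ 0.6055 -0.0496  0.0667] F [1.1 0.7 4.8] Tz [0.33 0.07 0.05] yaz -2.4289 tilt [0.0014 0.0001]
slide [-0.001   0.0015  0.0225] dr z 0.009009436552391097
```

```bash
python3 -m pendant '{"slide":[[0,0,0.008],[0,0,0.008],[0,0,0.008],[0,0,0.006],[0,0,0]],"dr":[[0,0,0],[0,0,0],[0,0,0],[0,0,0],[0,0,0]],"claw":[0,0,0,0,0]}'; python3 w.py "[.605,-.0497,.060,-2.43]"
```

```text
clock: 9.8
position: [0.6052, -0.0497, 0.0601]
ee_rot: [-2.854, 1.306, -0.001]
force: [-9.7, 5.8, 34.5]
width: 0.147
gripper_force: 40.0
joints [-0.6   0.78  0.96  1.84 -0.79  0.95 -1.71] pos [ 0.6052 -0.0497  0.0601] F [-9.7  5.8 34.5] Tz [1.21 2.47 0.05] yaz -2.4294 tilt [0.0016 0.0023]
slide [-0.0003  0.0004  0.0002] dr z 0.005367993158937138
```

```bash
python3 -m pendant '{"slide":[[0,0,-0.005],[0,0,0],[0,0,0]],"dr":[[0,0,0],[0,0,0],[0,0,-0.3]],"claw":[0,0,0]}'; python3 w.py "[.605,-.0497,.060,0.318]"
```

```text
clock: 10.1
position: [0.6051, -0.0497, 0.0602]
ee_rot: [-2.879, 1.255, -0.001]
force: [-5.1, 3.5, 19.2]
width: 0.147
gripper_force: 40.0
joints [-0.6   0.78  0.95  1.84 -0.78  0.95 -1.68] pos [ 0.6051 -0.0497  0.0602] F [-5.1  3.5 19.2] Tz [ 0.66  1.36 -0.05] yaz -2.3931 tilt [0.0011 0.0009]
slide [-0.0001  0.0002  0.0008] dr z -22.59235660053945
```

```bash
python3 -m pendant '{"slide":[[0,0,-0.004],[0,0,0],[0,0,0],[0,0,0],[0,0,0],[0,0,0],[0,0,0],[0,0,0],[0,0,0],[0,0,0]],"dr":[[0,0,-0.5],[0,0,-0.8],[0,0,-0.8],[0,0,-0.8],[0,0,-0.8],[0,0,-0.8],[0,0,-0.8],[0,0,-0.8],[0,0,-0.8],[0,0,-0.8]],"claw":[0,0,0,0,0,0,0,0,0,0]}'; python3 w.py "[.605,-.0497,.060,0.318]"
```

```text
clock: 11.1
position: [0.6044, -0.051, 0.0604]
ee_rot: [3.136, 0.164, -0.0]
force: [-1.4, -1.6, 5.1]
width: 0.15
gripper_force: 40.0
joints [-0.47  0.68  0.71  1.83 -0.58  0.85 -0.94] pos [ 0.6044 -0.051   0.0604] F [-1.4 -1.6  5.1] Tz [-0.55  0.56 -0.11] yaz -1.4664 tilt [-0.     -0.0012]
slide [ 0.0023 -0.0041  0.0013] dr z -14.869845353593382
```

```bash
python3 -m pendant '{"slide":[[0,0,0],[0,0,0],[0,0,0],[0,0,0],[0,0,0],[0,0,0],[0,0,0],[0,0,0],[0,0,0],[0,0,0]],"dr":[[0,0,-0.9],[0,0,-0.9],[0,0,-0.9],[0,0,-0.9],[0,0,-0.9],[0,0,-0.9],[0,0,-0.9],[0,0,-0.9],[0,0,-0.9],[0,0,-0.9]],"claw":[0,0,0,0,0,0,0,0,0,0]}'; python3 w.py "[.605,-.0497,.060,0.318]"; python3 -m pendant '{"slide":[[0,0,0],[0,0,0],[0,0,0],[0,0,0],[0,0,0],[0,0,0],[0,0,0]],"dr":[[0,0,-0.9],[0,0,-0.9],[0,0,-0.9],[0,0,-0.9],[0,0,-0.9],[0,0,-0.5],[0,0,0]],"claw":[0,0,0,0,0,0,0]}'; python3 w.py "[.605,-.0497,.060,0.318]"
```

```text
clock: 12.1
position: [0.6059, -0.0515, 0.0604]
ee_rot: [2.604, 1.752, 0.002]
force: [3.2, -3.0, 0.6]
width: 0.148
gripper_force: 40.0
joints [-0.28  0.61  0.41  1.81 -0.33  0.78 -0.09] pos [ 0.6059 -0.0515  0.0604] F [ 3.2 -3.   0.6] Tz [-0.8  -0.58 -0.12] yaz -0.3861 tilt [ 0.0026 -0.0021]
slide [ 0.0044 -0.0051  0.0014] dr z -5.8675220006833895
clock: 12.8
position: [0.6062, -0.0509, 0.0604]
ee_rot: [1.973, 2.441, 0.002]
force: [4.4, -2.2, 1.6]
width: 0.146
gripper_force: 40.0
joints [-0.17  0.59  0.24  1.8  -0.19  0.77  0.38] pos [ 0.6062 -0.0509  0.0604] F [ 4.4 -2.2  1.6] Tz [-0.49 -0.92 -0.01] yaz 0.2116 tilt [ 0.0031 -0.0011]
slide [ 0.0048 -0.0032  0.0014] dr z -0.8867153369461941
```

```bash
python3 -m pendant '{"slide":[[0,0,0],[0,0,0],[0,0,0],[0,0,0],[0,0,0],[0,0,-0.1],[0,0,-0.16],[0,0,-0.16],[0,0,-0.16],[0,0,-0.16]],"dr":[[0,0,-0.87],[0,0,0],[0,0,0],[0,0,0],[0,0,0],[0,0,0],[0,0,0],[0,0,0],[0,0,0],[0,0,0]],"claw":[0,0,0.5,0.5,0.5,0.5,0.5,0.5,0.5,0.5]}'; python3 w.py "[.35,-.3,.32,0.318]"; python3 - <<'E'
from h import *
t=arm.get_image("top")[:,:,::-1]
s=arm.get_image("scene")[:,:,::-1]
cv2.imwrite("pics/top2.png",t);cv2.imwrite("pics/scene2.png",s)
cv2.imwrite("pics/g3.png",np.hstack([crop(t,220,130,130,130,3),crop(s,245,160,130,130,3)]))
E
```

```text
clock: 13.8
position: [0.6039, -0.0494, 0.2837]
ee_rot: [-1.845, -2.542, 0.001]
force: [1.8, 0.4, 0.6]
width: 0.502
gripper_force: 0.0
joints [-0.2   0.37  0.28  1.55 -0.1   1.24  0.41] pos [ 0.6039 -0.0494  0.2837] F [1.8 0.4 0.6] Tz [-0.11  0.01  0.04] yaz 0.315 tilt [-0.0009  0.0002]
slide [-0.5317 -1.0637 -0.1204] dr z -0.024625830823717575
```

View pics/g3.png

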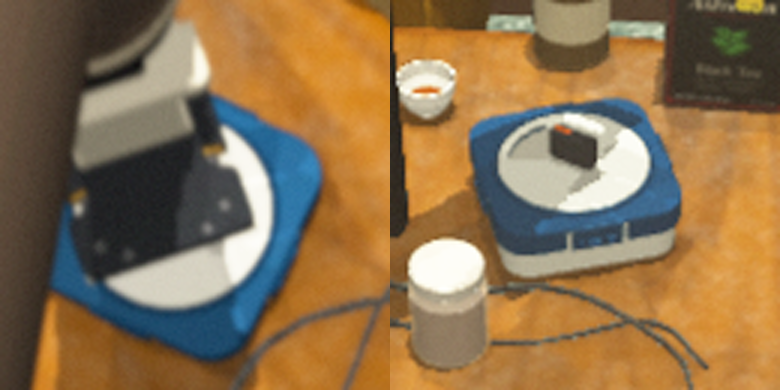

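Scene crop: lid looks seated, orange end of the bar points toward the stick's compartment. I'll clear the view to check properly.

```bash
python3 -m pendant '{"slide":[[-0.1,-0.1,-0.08],[-0.1,-0.11,0],[-0.1,-0.11,0],[-0.1,-0.11,0],[-0.1,-0.11,0],[-0.1,-0.11,0],[-0.1,-0.11,0],[0,0,0]],"dr":[[0,0,0],[0,0,0],[0,0,0],[0,0,0],[0,0,0],[0,0,0],[0,0,0],[0,0,0]],"claw":[0.5,0.5,0.5,0.5,0.5,0.5,0.5,0.5]}'; python3 - <<'E'
from h import *
t=arm.get_image("top")[:,:,::-1];s=arm.get_image("scene")[:,:,::-1]
cv2.imwrite("pics/top3.png",t);cv2.imwrite("pics/scene3.png",s)
cv2.imwrite("pics/g4.png",np.hstack([crop(t,230,145,100,110,4),crop(s,260,180,100,110,4)]))
E
```

```text
clock: 14.7
position: [0.4482, -0.3261, 0.3057]
ee_rot: [-1.858, -2.533, 0.005]
force: [-0.3, 0.3, -0.2]
width: 0.5
gripper_force: 0.0
```

View pics/g4.png

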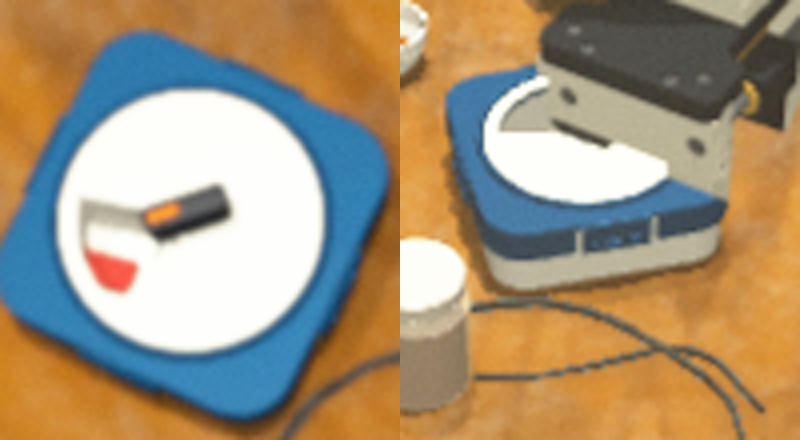

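The top crop shows the red stick visible through the opening, with the wedge at about (80–160,200–292), and the lid looks level. I'll check the angle numerically.

```bash
python3 - <<'E'
from h import *
src=open("fit.py").read().split("for kind")[0].replace("top0","top3").replace("scene0","scene2");exec(src)
M=masks(t,"lid",(225,145,110,110))
for z in(.030,.0375):
    f=lambda p:np.abs(sil("top",[np.vstack([outline(.0745,p[3],z,*p[:3]),outline(.0735,p[3],z+.022,*p[:3])])])-M).sum()
    x0=np.array((.605,-.05,-.467,.03));S=np.vstack([x0]*5)+np.vstack([np.zeros(4),np.diag([.006,.006,.05,.005])])
    r=minimize(f,x0,method="Nelder-Mead",options=dict(initial_simplex=S,maxfev=250));print(z,r.x.round(4),r.fun)
    if z==.030: L=r.x
h=cv2.cvtColor(t,cv2.COLOR_BGR2HSV)
print("want opening az",L[2]+np.pi*.75)
# dark/orange bar pixels by PCA
roi=np.zeros((480,640),np.uint8);roi[188:208,263:290]=1
def pts(m,z): 
    q=np.argwhere((m>0)&(roi>0))[:,::-1]; return onz("top",q,z)
d=pts(cv2.inRange(h,(0,0,0),(179,120,90)),.082);o=pts(cv2.inRange(h,(5,150,150),(20,255,255)),.082)
a=np.vstack([d,o])[:,:2];u,s_,v=np.linalg.svd(a-a.mean(0));print("bar az PCA",np.arctan2(v[0,1],v[0,0])%np.pi,a.mean(0),"tail->orange",np.arctan2(*(o.mean(0)-d.mean(0))[[1,0]]))
# wedge mid from corner pixels and dial centre
w=cv2.inRange(h,(0,0,140),(179,70,255));
P=lambda x,y:onz("top",[(230+x/4-.4,145+y/4-.4)],.055)[0]
c=P(191,220)
for q in((80,203),(127,293),(93,270)):e=P(*q)-c;print(np.arctan2(e[1],e[0]),np.hypot(*e[:2]))
# scene: height check of dial centre
z=np.zeros_like(w);print(c)
E
```

```text
0.03 [ 0.6031 -0.05   -0.457   0.0313] 170.30196078431374
0.0375 [ 0.6013 -0.0505 -0.4605  0.034 ] 193.06666666666666
want opening az 1.8992059403144288
bar az PCA 1.6981834817458077 [ 0.59704025 -0.04920265] tail->orange 1.2560076317560516
1.3975085152840607 0.05140202751549412
2.4213821179300146 0.044128209839313454
2.0346677696030357 0.04984440924634231
[ 0.60258799 -0.05038958  0.055     ]
```

```bash
python3 -c "
from cell import arm
print(arm.sign_off())"
```

```text
the job is handed in; nothing more can be done
None
```

I put the lid on the tub and pressed it down to the snapped-home height; the dial's opening is over the red memory stick's compartment, to about a degree by measurement. I took all four catches as snapped from that height and the lid sitting level, without seeing each one. I've handed the job in, but no verdict came back.

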